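# Seat a chromatography column against its sprung stop under the splash shield

## Task

Take the steel column off its white rest and lay it in the open part of the aluminium V-groove cradle, not yet in under the shield. Then push it gently along the groove, in under the clear shield, until you feel its front end press in the small sprung nose of the stop, keep it pressed there for a moment, and leave it lying in the groove with its end still touching the nose. Do not ram the stop, and leave the bottle, jar and wrench alone.

Things in the scene. Friction and masses are not known exactly. Their poses are not given: they have to be found in the camera images.
- column_mid (a point): centre of the loose steel column, 110 mm long: a tube 20 mm in diameter with a round fitting 28 mm in diameter, 18 mm long at each end (bare tube from x = -37 to +37 mm), about 0.28 to 0.5 kg. x lies along the column; both ends alike. It starts on the rest, axis 30 mm above the bench.
- rest: fixed white plastic rest, 116 x 50 mm, with two notched saddles (23 mm tall, at x = -46 and +46 mm) that carry the column's end fittings; between the saddles only its 8 mm thick base lies under the tube. Origin at the middle of its underside on the bench; x along the column.
- cradle: fixed cradle; x along the groove towards the stop, z up, origin on the bench under the groove. Base plate 70 mm wide, 10 mm thick, x = -190 to +140 mm. The 90-degree V-groove runs from x = -185 to +90 mm, lips 25 mm above the bench; a column lying in it on its end fittings has its axis at y = 0, 32 mm above the bench, and drags with 2 to 5 N when pushed along.
- groove_open (a point): centre of the open part of the groove, where the middle of the column is best laid: cradle x = -118 mm, y = 0, 32 mm above the bench (axis height of a lying column). Axes as the cradle's.
- shield_edge (a point): middle of the lower edge at the mouth of the clear shield: cradle x = -55, y = 0 mm, 92 mm above the bench. The shield is a level plate 5 mm thick, 110 mm wide (cradle y = -59 to +51 mm), from here to x = +140 mm, on two thin legs at y = -56 mm, x = 20 and 125 mm. The seated column's rear end lies 14 to 35 mm in beyond this edge: the pushing tool must lean, tip forward.
- stop: fixed post, 40 mm wide, face at cradle x = +110 mm (origin; axes as the cradle's). From it stand a screw and on the screw a brass nose, 11 mm in diameter, on the lying column's axis. The screw's setting varies and is not reported: the nose's free tip is at cradle x = 69 to 85 mm, to be felt. The nose is sprung: 0.8 N, rising 0.8 N per mm over 5 mm to 4.8 N, then solid.
- bottle: bystander: amber bottle, 60 mm in diameter, 130 mm tall, origin under its centre
- jar: bystander: white jar with black cap, 52 mm in diameter, 60 mm tall, origin under its centre
- wrench: bystander: steel wrench 130 mm long lying on the bench to the robot's right

How it is judged:
On the way, in this order (a step that is already met when the one before it is completed fails the run):
1. the column lies in the groove, its middle still in the open part before the shield (y of column_mid in the frame of cradle between -0.004 and 0.004 m and z of column_mid in the frame of cradle between 0.028 and 0.036 m and angle between the x axis of column_mid and the x axis of cradle, either way round below 0.08 rad and x of column_mid in the frame of cradle below -0.065 m), for 0.2 s.
2. the column's end presses the sprung nose in (over 1.2 N) (y of column_mid in the frame of cradle between -0.004 and 0.004 m and z of column_mid in the frame of cradle between 0.028 and 0.036 m and angle between the x axis of column_mid and the x axis of cradle, either way round below 0.08 rad and contact force between column and stop above 1.2 N), for 0.3 s.
At the end, for the whole second after the job is handed in: the column lies at rest in the groove (axis within 4 mm of the groove's axis sideways and in height, within 0.08 rad in direction), with its end still touching the nose of the stop (over 0.2 N) (y of column_mid in the frame of cradle between -0.004 and 0.004 m and z of column_mid in the frame of cradle between 0.028 and 0.036 m and angle between the x axis of column_mid and the x axis of cradle, either way round below 0.08 rad and contact force between column and stop above 0.2 N and linear speed of column below 0.01 m/s).
It fails at once if the stop is rammed: the column presses on it with more than 15 N (contact force between column and stop above 15 N).
It fails at once if the bottle is disturbed (moved over 20 mm) (distance of bottle from where it was at the start of the episode above 0.02 m).
It fails at once if the jar is disturbed (moved over 20 mm) (distance of jar from where it was at the start of the episode above 0.02 m).
It fails at once if the wrench is disturbed (moved over 20 mm) (distance of wrench from where it was at the start of the episode above 0.02 m).
It also fails if it takes over 67 s, if anything falls off the work surface, if the arm or the gripper's body presses on something with over 40 N, if the wrist force passes 120 N, or if a joint passes its speed limit or range.

## Robot

A 6-joint arm with a two-finger parallel gripper is mounted at the origin on the work surface. World frame = base frame: x ahead of the robot, y to its left, z up, the work surface at z = 0. Lengths are in m, angles in rad, forces in N, time in s.
With the tool pointing down it reaches from about 0.35 to 0.85 m from the base axis. Payload 8.1 kg.
Tool frame: the origin (TCP) lies between the finger pads; the fingertips stand 11 mm ahead of it and the grasp point (between the pads) lies 8 mm behind it (tips_ahead is the z of the fingertips in the tool frame, in m); z points along the fingers, y is the line along which they close (so a half turn about z gives the same grasp; the last joint's range is limited). The gripper opens to 93 mm and grips with 3 to 60 N. Pads are 15 mm wide; open, the fingers measure 128 mm over their backs; the gripper's body (75 mm by 188 mm) begins 65 mm behind the grasp point.
Start: joints at [-1.2, 0.13, 1.488, -0, 1.523, -0.085], TCP at [0.264, -0.539, 0.23] pointing down, gripper open.
Joint ranges: [-2.96, 2.96], [-0.89, 2.26], [0.02, 2.5], [-1.34, 4.48], [0, 2.73], [-2.66, 2.66]. Speed limits (rad/s): [2.39, 2.39, 2.79, 3.14, 3.14, 3.14].

## Interface

Orientations are given as a rotation vector (axis times angle).
In Python, from plant import read_state, read_camera, close_job, tips_ahead gives the robot as it stands. The module is installed in compiled form; this text tells all that it offers.
- The arm moves only by the tool move_arm, never from a script. Its argument "plan" is a list of rows, each a list of 7 numbers: the turn, a rotation vector about the tool's x, y, z in units of 6 degrees (1.0 is 6 degrees), then the shift along the tool's x, y, z in units of 25 mm (1.0 is 25 mm), then the finger opening in mm, from 0 to 93. A call has exactly 10 rows; each row shifts and turns the commanded pose from where the row before left it, along the tool's axes as they then stand; what a row does not reach is not made up. A row lasts 1/10 s, in which the tool goes at most 50 mm and 8.59 degrees, less where a joint would pass 70% of its speed; a pose out of reach is approached as far as the arm can. A call is refused whole if a number of a shift passes 1 or a number of a turn 1, either way. A call with a gripper value outside its range is refused whole. The fingers move at their own pace and stop on an object; "force" is the grip in N (left out, the last holds). Time passes only in rows, so rows that do not move let the fingers close, or fill a call up. It gives the time, the measured TCP pose, the force, the opening and the grip force at its end, in the units of the state.
- read_state(): the state, without advancing time (a new reading comes with each control period).
- read_camera(name): name is "side" or "top" or "wrist"; returns a dict with "frame" (420x560x3 uint8, red, green, blue), "z_map" (420x560 float32, m along the optical axis (not along the pixel's ray), 0 where there is no reading), "fx", "fy", "cx", "cy" (pixels), "rvec" (rotation vector, rad) and "tvec" (3), from world to camera coordinates, as OpenCV has them. Camera axes: x right, y down, z forward; pixel columns grow to the right and rows downward; lengths in m; the calibration is good to about 2 mm. A picture is of the moment at which its call begins.
- close_job(): hands the job in; it is judged then, once.
The state is a dict: "t": time; "q": joint angles; "dq": joint speeds; "joint_torque": joint torques, N m; "tool_pos": TCP position; "orientation": TCP orientation; "force": force on the tool from outside, world axes, zero at the start; "wrist_torque": the same for the moment, N m; "opening": finger opening in m; "gripper_force": force on a finger pad.
Only numpy, scipy, OpenCV 4.12 (cv2) and the standard library are available. Lean on these libraries where they do the work, as an engineer would, in place of code of your own. Each camera call takes 0.05 s, during which the arm holds its last target. There are 200 camera calls.

## Working session

There is one attempt and no reset: what is moved stays moved. The work goes in short steps, Python scripts to look and compute and a tool call to move; the robot and the scene stay as the last step left them, time stands still between calls to the robot, and variables do not carry over. Pictures are saved under pics/ and viewed, at most 10 in all, crops included, and the job is handed in when it is done.

Besides the shell and the picture viewer there is one more tool, called after "Call:" as name([rows], argument=value, ...), one row to a line, values as JSON. move_arm: Moves the arm, as the interface text tells. Its arguments: {"type":"object","properties":{"plan":{"type":"array","items":{"type":"array","items":{"type":"number"}}},"force":{"type":"number"}},"required":["plan"]}

```bash
mkdir -p pics
cat > h.py <<'E'
import numpy as np, cv2
from scipy.spatial.transform import Rotation as R
from plant import read_state, read_camera, close_job, tips_ahead
def snap(n,f):
    c=read_camera(n); cv2.imwrite(f'pics/{f}.png',c['frame'][:,:,::-1]); np.save(f'pics/{f}.npy',c,allow_pickle=True); return c
def load(f): return np.load(f'pics/{f}.npy',allow_pickle=True).item()
def cloud(c):
    v,u=np.mgrid[0:420,0:560]; z=c['z_map']
    P=np.stack([(u-c['cx'])/c['fx']*z,(v-c['cy'])/c['fy']*z,z],-1)
    M=cv2.Rodrigues(np.array(c['rvec'],float))[0]
    W=(P-np.array(c['tvec']).ravel())@M
    W[z==0]=np.nan; return W
def ray(c,u,v,h):
    M=cv2.Rodrigues(np.array(c['rvec'],float))[0]; o=-M.T@np.array(c['tvec']).ravel()
    d=M.T@np.array([(u-c['cx'])/c['fx'],(v-c['cy'])/c['fy'],1]); return o+d*(h-o[2])/d[2]
E
python3 - <<'E'
from h import *
a=snap('top','t0');b=snap('side','s0')
s=read_state();print(s['t'],s['tool_pos'],s['orientation'],R.from_rotvec(s['orientation']).as_matrix().round(3),tips_ahead,s['force'])
for c in(a,b): print(c['fx'],c['rvec'],c['tvec'])
E
```

```text
0.1 [ 0.26397403 -0.53826876  0.22868633] [-3.05875696e+00 -7.09416136e-01  3.20047657e-04] [[ 0.898  0.44  -0.001]
 [ 0.44  -0.898  0.002]
 [ 0.    -0.002 -1.   ]] 0.011 [ 0.4692493   0.30056673 -0.28649617]
444.3975224528094 [ 2.1147055  -2.06695139  0.25208281] [-0.02665341  0.56969866  1.06393147]
405.69788454273436 [ 0.11764506 -2.92416088  1.0648161 ] [0.53792857 0.11081318 0.89737007]
```

View pics/t0.png

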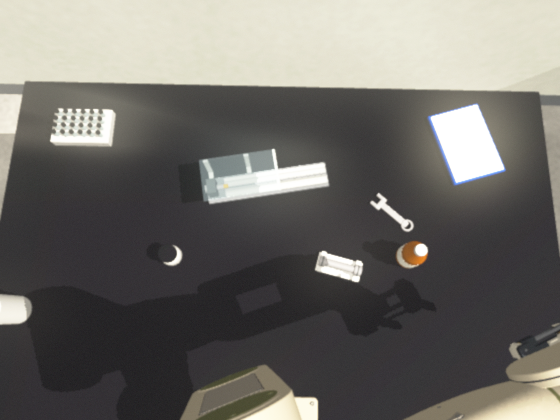

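View pics/s0.png

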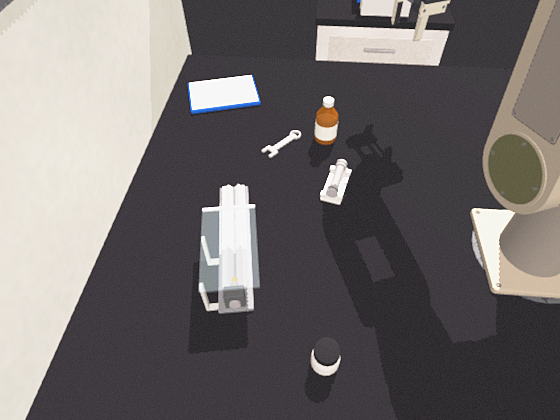

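The top view shows the cradle at u 205–328, v 150–202 with the stop at its left end (215,187), and the rest with the column at (340,266). The bottle is at (412,253), the wrench at (393,212) and the jar at (170,255). The side view agrees.

Run:
```python
from h import *
for f,boxes in (('t0',{'rest':(305,245,370,290),'cradle':(190,140,335,210),'bottle':(390,235,435,275)}),('s0',{'rest':(315,150,360,210),'cradle':(190,175,265,320)})):
    c=load(f);W=cloud(c)
    for n,(u0,v0,u1,v1) in boxes.items():
        w=W[v0:v1,u0:u1].reshape(-1,3); p=c['frame'][v0:v1,u0:u1].reshape(-1,3).astype(int)
        m=(w[:,2]>.005)&(w[:,2]<.15)
        w=w[m]
        print(f,n,len(w),np.nanmin(w,0).round(3),np.nanmax(w,0).round(3),np.histogram(w[:,2],[.005,.01,.015,.02,.025,.03,.035,.04,.045,.05,.06,.08,.1,.12])[0])
        if n=='cradle': w=w[w[:,2]<.03]
        r=cv2.minAreaRect(w[:,:2].astype(np.float32)*1000); b=cv2.boxPoints(r)
        print(' rect',np.round(r[0],1),np.round(r[1],1),round(r[2],1),b.round().tolist())
        if n=='rest':
            k=w[w[:,2]>.028];print('  top',k.mean(0),np.linalg.svd(k[:,:2]-k[:,:2].mean(0))[2][0])
```

```text
t0 rest 862 [ 0.369 -0.233  0.005] [ 0.484 -0.074  0.048] [328  67  70   8   9  54 183 125  18   0   0   0   0]
 rect [ 426.9 -150.2] [106.  157.7] 4.5 [[368.0, -76.0], [380.0, -233.0], [486.0, -225.0], [474.0, -67.0]]
  top [ 0.42907427 -0.16136006  0.03868459] [0.24480465 0.96957242]
t0 cradle 4726 [ 0.575 -0.152  0.005] [0.783 0.248 0.104] [ 402  338  381  349   41    0    0    0    0    0    0 2960  255]
 rect [678.3  46.2] [199.2 401.3] 1.3 [[574.0, 245.0], [583.0, -157.0], [783.0, -152.0], [773.0, 249.0]]
t0 bottle 650 [ 0.421 -0.408  0.005] [ 0.511 -0.298  0.135] [ 17   8  10  13  13  12  11  16  11  26  76 258  59]
 rect [ 472.7 -348.5] [ 73.6 114.3] 28.8 [[413.0, -316.0], [468.0, -416.0], [533.0, -381.0], [477.0, -281.0]]
s0 rest 821 [ 0.37  -0.288  0.005] [ 0.474 -0.102  0.047] [256  87  86  34  21  41 126 154  16   0   0   0   0]
 rect [ 438.1 -192.9] [168.9 102.5] 68.1 [[359.0, -252.0], [454.0, -290.0], [517.0, -134.0], [422.0, -95.0]]
  top [ 0.42996987 -0.15835622  0.03935874] [0.24610877 0.96924222]
s0 cradle 6244 [ 0.576 -0.17   0.005] [0.745 0.202 0.101] [ 234  388  160  249   55   37   39   51   37  186   17 4688  103]
 rect [660.2   9.9] [130.  375.2] 13.3 [[554.0, 178.0], [640.0, -188.0], [767.0, -158.0], [680.0, 207.0]]
```

Run:
```python
from h import *
for f,(u0,v0,u1,v1) in (('t0',(190,140,335,210)),('s0',(190,175,265,320))):
    c=load(f);W=cloud(c); S=np.zeros((420,560),bool); S[v0:v1,u0:u1]=1
    m=(S&(abs(W[...,2]-.097)<.004)).astype(np.uint8)
    m=cv2.morphologyEx(m,cv2.MORPH_OPEN,np.ones((3,3)))
    r=cv2.minAreaRect(W[m>0][:,:2].astype(np.float32)*1000);print(f,'shield',np.round(r[0],1),np.round(r[1],1),r[2],cv2.boxPoints(r).round().tolist())
    # open part: bright pixels outside shield
    b=(S&(c['frame'].min(2)>110)&(W[...,2]<.03)&(W[...,2]>.003)&(m==0)&(W[...,1]<.03)).astype(np.uint8)
    b=cv2.morphologyEx(b,cv2.MORPH_OPEN,np.ones((3,3)))
    w=W[b>0]; r=cv2.minAreaRect(w[:,:2].astype(np.float32)*1000);print(' open',np.round(r[0],1),np.round(r[1],1),r[2],cv2.boxPoints(r).round().tolist())
    # V profile: lips vs valley
    a=np.radians(90); 
    im=c['frame'][v0-10:v1+10,u0-10:u1+10]; 
    cv2.imwrite(f'pics/z_{f}.png',cv2.resize(im,None,fx=4 if f=='t0' else 3.4,fy=4 if f=='t0' else 3.4,interpolation=cv2.INTER_CUBIC)[:,:,::-1])
```

```text
t0 shield [647.1 100. ] [112.3 194.9] 9.90929889678955 [[575.0, 186.0], [609.0, -6.0], [719.0, 14.0], [686.0, 206.0]]
 open [669.5 -50.9] [ 71.2 161. ] 10.112946510314941 [[620.0, 22.0], [649.0, -136.0], [719.0, -124.0], [690.0, 35.0]]
s0 shield [645.9  96.9] [110.4 198. ] 10.178499221801758 [[574.0, 185.0], [609.0, -10.0], [718.0, 9.0], [683.0, 204.0]]
 open [675.6 -95.4] [69.6 72.3] 11.046544075012207 [[635.0, -67.0], [648.0, -138.0], [717.0, -124.0], [703.0, -53.0]]
```

View pics/z_t0.png

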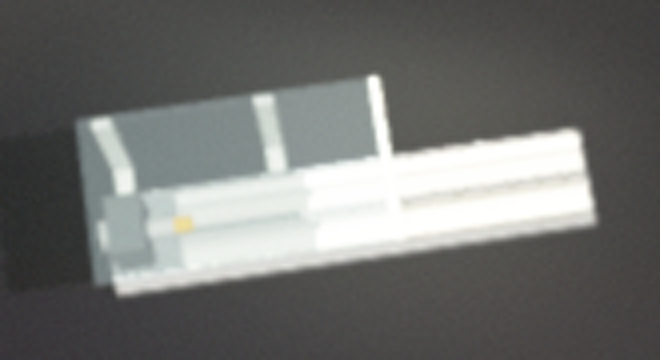

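The enlarged top view shows the V-groove running right to left with the brass nose at about (182,223), and the shield mouth at about u=385. Two measurements each give the cradle origin at about (0.650, 0.0565) with yaw 10°, and the sizes match. The column is at (0.4295, -0.160), with its axis at 75.8°.

```bash
cat >> h.py <<'E'
CO=np.array([.650,.0565,0]); CY=np.radians(10.1)
CR=R.from_euler('z',CY+np.pi/2).as_matrix()
def cradle(p): return CR.T@(np.array(p)-CO)
def pose(yaw_y,lean=0):  # yaw_y: world angle of tool y, deg; tool down, lean about tool y, deg
    a=np.radians(yaw_y); y=np.array([np.cos(a),np.sin(a),0]); z=np.array([0,0,-1.])
    return np.c_[np.cross(y,z),y,z]@R.from_euler('y',lean,degrees=True).as_matrix()
def go(p,T):
    s=read_state(); A=R.from_rotvec(s['orientation']).as_matrix(); d=np.array(p)-s['tool_pos']
    print('t',s['t'],'pos',np.round(s['tool_pos'],4),'q',np.round(s['q'],2),'F',np.round(s['force'],2),'op',s['opening'],'gf',s['gripper_force'])
    print('turn units',(R.from_matrix(A.T@T).as_rotvec(degrees=True)/6).round(2),'shift now',(A.T@d/.025).round(2),'shift after turn',(T.T@d/.025).round(2))
E
python3 - <<'E'
from h import *
go([.4295,-.160,.20],pose(-14.2))
E
```

```text
t 0.1 pos [ 0.264  -0.5383  0.2287] q [-1.2   0.13  1.49  0.    1.52 -0.09] F [ 0.47  0.3  -0.29] op 0.09273218939772902 gf 0.0
turn units [-0.01 -0.01 -8.28] shift now [ 12.61 -10.67   1.17] shift after turn [16.29  2.71  1.15]
```

Call:
move_arm([
  [0,0,0,1,-0.85,0,93],
  [0,0,0,1,-0.85,0,93],
  [0,0,0,1,-0.85,0,93],
  [0,0,0,1,-0.85,0,93],
  [0,0,0,1,-0.85,0,93],
  [0,0,0,1,-0.85,0,93],
  [0,0,0,1,-0.85,0,93],
  [0,0,0,1,-0.85,0,93],
  [0,0,0,1,-0.85,0,93],
  [0,0,0,1,-0.85,0,93],
], force=30)

```text
t: 1.1
tool_pos: [0.3952, -0.2365, 0.2293]
orientation: [-3.06, -0.709, 0.0]
force: [-0.4, 0.0, 0.4]
opening: 0.0925
gripper_force: 0.0
```

Call:
move_arm([
  [0,0,0,0.87,-0.72,0.2,93],
  [0,0,0,0.87,-0.72,0.2,93],
  [0,0,-1,0.87,-0.72,0.2,93],
  [0,0,-1,0,0,0,93],
  [0,0,-1,0,0,0,93],
  [0,0,-1,0,0,0,93],
  [0,0,-1,0,0,0,93],
  [0,0,-1,0,0,0,93],
  [0,0,-1,0,0,0,93],
  [0,0,-1,0,0,0,93],
])

```text
t: 2.1
tool_pos: [0.4296, -0.1605, 0.2142]
orientation: [-2.502, -1.898, 0.001]
force: [-0.1, 0.1, -0.1]
opening: 0.0929
gripper_force: 0.0
```

Run:
```python
from h import *
c=snap('wrist','w1'); go([.4295,-.160,.10],pose(-14.2))
W=cloud(c); f=c['frame']
m=(W[...,2]>.031)&(W[...,2]<.05)
k=W[m];print(len(k))
r=cv2.minAreaRect(k[:,:2].astype(np.float32)*1000);print(r)
```

```text
t 2.15 pos [ 0.4296 -0.1605  0.2142] q [-0.47 -0.25  1.88  0.    1.51 -0.2 ] F [ 0.15 -0.75 -0.2 ] op 0.09302335486925753 gf 0.0
turn units [-0.01 -0.   -0.18] shift now [ 0.02 -0.    4.57] shift after turn [ 0.02 -0.01  4.57]
2321
((440.616455078125, -225.175537109375), (65.0802993774414, 234.8940887451172), 8.743083953857422)
```

View pics/w1.png

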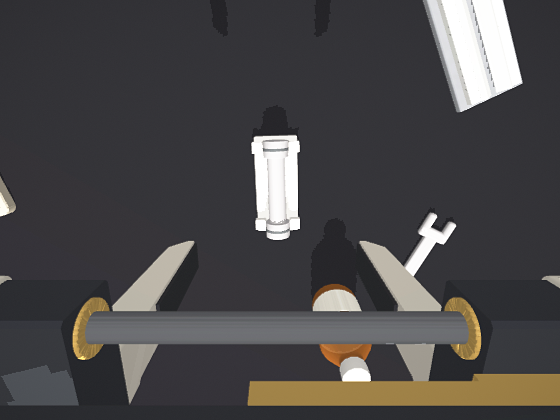

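The wrist view shows the rest and column at (276,187), upright in the picture and centred between the fingers.

Run:
```python
from h import *
c=load('w1');W=cloud(c)
w=W[125:245,245:305]; k=w[(w[...,2]>.036)&(w[...,2]<.05)]
r=cv2.minAreaRect(k[:,:2].astype(np.float32)*1000);print(len(k),r,k[:,2].max(),k.mean(0))
for u,v in((276,143),(277,232),(276.5,187)):print(ray(c,u,v,.042).round(4))
```

```text
1625 ((431.1871643066406, -163.95419311523438), (110.10826110839844, 25.505878448486328), 75.93724060058594) 0.04546319975658539 [ 0.43138176 -0.16117445  0.03977056]
[ 0.4445 -0.1128  0.042 ]
[ 0.4189 -0.2085  0.042 ]
[ 0.4324 -0.1581  0.042 ]
```

Call:
move_arm([
  [0,0,-0.18,-0.08,0.08,0.8,93],
  [0,0,0,0,0,0.9,93],
  [0,0,0,0,0,0.9,93],
  [0,0,0,0,0,0.9,93],
  [0,0,0,0,0,0.9,93],
  [0,0,0,0,0,0.9,93],
  [0,0,0,0,0,0.8,93],
  [0,0,0,0,0,0.6,93],
  [0,0,0,0,0,0.4,93],
  [0,0,0,0,0,0,93],
])

```text
t: 3.15
tool_pos: [0.43, -0.1625, 0.0356]
orientation: [-2.488, -1.914, 0.002]
force: [-0.1, -0.3, -1.0]
opening: 0.0931
gripper_force: 0.0
```

Run:
```python
from h import *
go([.431,-.163,.036],pose(-14.1))
```

```text
t 3.15 pos [ 0.43   -0.1625  0.0356] q [-0.47 -0.06  2.05  0.    1.15 -0.21] F [-0.11 -0.3  -1.02] op 0.09308716177104834 gf 0.0
turn units [-0.03 -0.01 -0.13] shift now [-0.01  0.04 -0.02] shift after turn [-0.01  0.04 -0.02]
```

Close, then lift.

Call:
move_arm([
  [0,0,-0.1,0,0.04,0,40],
  [0,0,0,0,0,0,15],
  [0,0,0,0,0,0,12],
  [0,0,0,0,0,0,12],
  [0,0,0,0,0,0,12],
  [0,0,0,0,0,0,12],
  [0,0,0,0,0,0,12],
  [0,0,0,0,0,0,12],
  [0,0,0,0,0,0,12],
  [0,0,0,0,0,0,12],
], force=35)

```text
t: 4.15
tool_pos: [0.429, -0.1625, 0.0365]
orientation: [-2.474, -1.926, 0.007]
force: [-11.1, 1.9, 11.9]
opening: 0.0191
gripper_force: 35.0
```

Call:
move_arm([
  [0,0,0,0,0,0,12],
  [0,0,0,0,0,0,12],
  [0,0,0,0,0,-0.2,12],
  [0,0,0,0,0,-0.4,12],
  [0,0,0,0,0,-0.8,12],
  [0,0,0,0,0,-0.8,12],
  [0,0,0,0,0,-0.8,12],
  [0,0,0,0,0,-0.6,12],
  [0,0,0,0,0,-0.4,12],
  [0,0,0,0,0,0,12],
])

```text
t: 5.15
tool_pos: [0.4333, -0.1639, 0.139]
orientation: [2.477, 1.928, 0.002]
force: [1.6, -0.9, -4.0]
opening: 0.0188
gripper_force: 35.0
```

Run:
```python
from h import *
p=CO+CR@[-.118,0,.12]; go(p,pose(10.1))
```

```text
t 5.15 pos [ 0.4333 -0.1639  0.139 ] q [-0.47 -0.19  1.97  0.    1.36 -0.22] F [ 1.55 -0.94 -3.99] op 0.0187986586239716 gf 34.99849498271942
turn units [ 0.03  0.01 -4.05] shift now [6.37 8.18 0.78] shift after turn [ 2.44 10.08  0.76]
```

Call:
move_arm([
  [0,0,0,0.3,0.4,0,12],
  [0,0,0,0.6,0.8,0,12],
  [0,0,0,0.7,0.9,0,12],
  [0,0,0,0.7,0.9,0,12],
  [0,0,0,0.7,0.9,0,12],
  [0,0,0,0.7,0.9,0,12],
  [0,0,0,0.7,0.9,0,12],
  [0,0,0,0.7,0.9,0,12],
  [0,0,0,0.7,0.9,0,12],
  [0,0,0,0.57,0.68,0,12],
])

```text
t: 6.15
tool_pos: [0.6706, -0.0575, 0.1347]
orientation: [-2.477, -1.929, 0.002]
force: [0.1, -0.9, -3.7]
opening: 0.019
gripper_force: 35.0
```

Call:
move_arm([
  [0,0,-0.5,0,0,0,12],
  [0,0,-0.8,0,0,0,12],
  [0,0,-0.8,0,0,0,12],
  [0,0,-0.8,0,0,0,12],
  [0,0,-0.7,0,0,0,12],
  [0,0,-0.45,0,0,0,12],
  [0,0,0,0,0,0,12],
  [0,0,0,0,0,0,12],
  [0,0,0,0,0,0,12],
  [0,0,0,0,0,0,12],
])

```text
t: 7.15
tool_pos: [0.6695, -0.0591, 0.1368]
orientation: [-2.018, -2.407, 0.0]
force: [-0.3, -0.5, -3.7]
opening: 0.0194
gripper_force: 35.0
```

Run:
```python
from h import *
c=snap('side','s2');w=snap('wrist','w2')
p=CO+CR@[-.118,0,.12]; go(p,pose(10.1))
cv2.imwrite('pics/m2.png',np.hstack([cv2.resize(c['frame'][120:300,170:330],(400,450)),cv2.resize(w['frame'],(400,300))[:300]if 0 else cv2.resize(w['frame'],(400,450))])[:,:,::-1])
```

```text
t 7.25 pos [ 0.6696 -0.0592  0.1371] q [-0.16  0.38  1.37  0.    1.39 -0.34] F [-0.9  -0.16 -3.86] op 0.019224129299439344 gf 34.99830365180969
turn units [ 0.   -0.   -0.01] shift now [-0.03  0.04  0.68] shift after turn [-0.03  0.04  0.68]
```

View pics/m2.png

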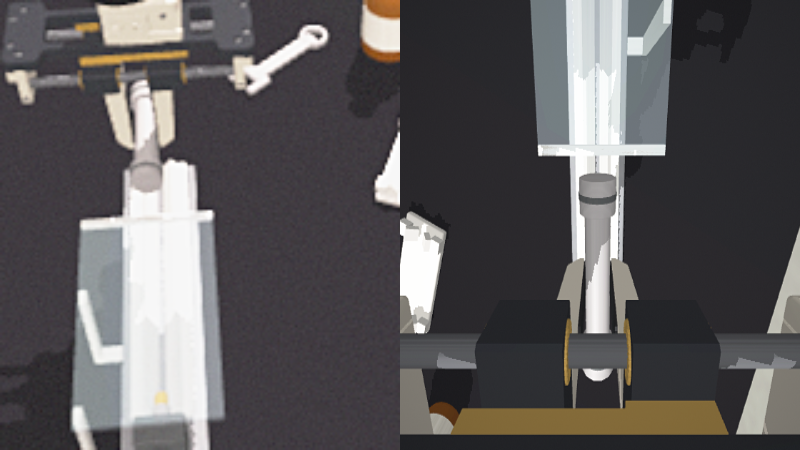

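The column is held level-ish along the groove: in the mosaic's wrist half its front fitting is at (597,190), in line with the groove valley at (597,100).

Run:
```python
from h import *
c=load('w2');W=cloud(c)
w=W[150:360,240:312].reshape(-1,3); q=(w-CO)@CR; q=q[(abs(q[:,1])<.02)&(q[:,2]>.08)]
for a in np.arange(-.18,-.04,.01):
    k=q[(q[:,0]>a)&(q[:,0]<a+.01)]
    if len(k)>10: print(round(a+.005,3),len(k),'top',np.percentile(k[:,2],95).round(4),'y',((np.percentile(k[:,1],3)+np.percentile(k[:,1],97))/2).round(4))
# groove lips in open part / valley
g=(W.reshape(-1,3)-CO)@CR; fr=c['frame'].reshape(-1,3)
for a in(-.05,-.03):
    k=g[(g[:,0]>a)&(g[:,0]<a+.02)&(abs(g[:,1])<.05)&(g[:,2]>.085)&(g[:,2]<.105)]
    if len(k):print('shield',a,np.percentile(k,[1,99],axis=0).round(4).tolist())
k=g[(g[:,0]>-.075)&(g[:,0]<-.058)&(abs(g[:,1])<.05)&(g[:,2]<.04)]
for y in np.arange(-.04,.04,.004):
    h=k[(k[:,1]>y)&(k[:,1]<y+.004),2]
    if len(h):print(round(y+.002,3),len(h),np.median(h).round(4),end='; ')
```

```text
-0.175 176 top 0.1437 y -0.0011
-0.165 183 top 0.1442 y -0.0013
-0.155 20 top 0.1304 y -0.0011
-0.145 349 top 0.1399 y -0.0013
-0.135 526 top 0.1401 y -0.0011
-0.125 716 top 0.1967 y -0.0012
-0.115 1318 top 0.2056 y -0.0012
-0.105 2376 top 0.1879 y -0.0006
-0.095 1309 top 0.2279 y -0.001
-0.085 2317 top 0.2277 y -0.0009
-0.075 999 top 0.144 y -0.001
-0.065 963 top 0.1438 y -0.0011
shield -0.05 [[-0.0497, -0.049, 0.0951], [-0.0305, 0.0491, 0.0981]]
shield -0.03 [[-0.03, -0.0489, 0.095], [-0.0103, 0.049, 0.0981]]
-0.038 36 -0.0005; -0.034 44 0.0093; -0.03 44 0.0095; -0.026 47 0.0186; -0.022 49 0.0184; -0.018 59 0.0188; -0.014 52 0.0233; -0.01 63 0.0214; -0.006 59 0.0173; -0.002 44 0.0098; 0.002 57 0.0105; 0.006 50 0.0186; 0.01 62 0.022; 0.014 63 0.0219; 0.018 48 0.0188; 0.022 59 0.0186; 0.026 36 0.018; 0.03 54 0.0095; 0.034 32 0.0087; 0.038 36 -0.0003;
```

Run:
```python
from h import *
c=load('w2');M=cv2.Rodrigues(np.array(c['rvec'],float))[0]; o=-M.T@np.array(c['tvec']).ravel()
s=read_state();A=R.from_rotvec(s['orientation']).as_matrix()
print('cam in tool',A.T@(o-s['tool_pos']),'dir',A.T@M[2])
```

```text
cam in tool [ 0.07992944  0.00214329 -0.15449027] dir [-2.88655159e-01 -7.53832994e-04  9.57432834e-01]
```

Call:
move_arm([
  [0,0,0,0,-0.04,0.3,12],
  [0,0,0,0,0,0.6,12],
  [0,0,0,0,0,0.7,12],
  [0,0,0,0,0,0.7,12],
  [0,0,0,0,0,0.6,12],
  [0,0,0,0,0,0.4,12],
  [0,0,0,0,0,0.25,12],
  [0,0,0,0,0,0.15,12],
  [0,0,0,0,0,0.1,12],
  [0,0,0,0,0,0,12],
])

```text
t: 8.25
tool_pos: [0.6689, -0.0594, 0.0425]
orientation: [2.017, 2.408, 0.001]
force: [-0.0, 0.6, -3.0]
opening: 0.0189
gripper_force: 35.0
```

Run:
```python
from h import *
p=CO+CR@[-.118,.001,.039]; go(p,pose(10.1))
```

```text
t 8.25 pos [ 0.6689 -0.0594  0.0425] q [-0.16  0.47  1.44 -0.    1.24 -0.34] F [-0.    0.6  -2.99] op 0.018886722635887483 gf 34.99837338924408
turn units [ 0.01  0.   -0.  ] shift now [-0.02  0.03  0.14] shift after turn [-0.02  0.03  0.14]
```

Call:
move_arm([
  [0,0,0,0,0,0.03,12],
  [0,0,0,0,0,0.03,12],
  [0,0,0,0,0,0.03,12],
  [0,0,0,0,0,0.03,12],
  [0,0,0,0,0,0,12],
  [0,0,0,0,0,0,12],
  [0,0,0,0,0,0,12],
  [0,0,0,0,0,0,12],
  [0,0,0,0,0,0,12],
  [0,0,0,0,0,0,12],
])

```text
t: 9.25
tool_pos: [0.6688, -0.0594, 0.0393]
orientation: [2.017, 2.408, 0.0]
force: [1.7, 0.2, -3.3]
opening: 0.0191
gripper_force: 35.0
```

Call:
move_arm([
  [0,0,0,0,0,0.03,12],
  [0,0,0,0,0,0.02,12],
  [0,0,0,0,0,0,12],
  [0,0,0,0,0,0,12],
  [0,0,0,0,0,0,22],
  [0,0,0,0,0,0,26],
  [0,0,0,0,0,0,32],
  [0,0,0,0,0,0,45],
  [0,0,0,0,0,0,50],
  [0,0,0,0,0,0,50],
])

```text
t: 10.25
tool_pos: [0.6685, -0.0594, 0.0377]
orientation: [-2.017, -2.408, 0.0]
force: [0.1, -0.7, -0.4]
opening: 0.0487
gripper_force: 0.0
```

Call:
move_arm([
  [0,0,0,0,0,-0.2,50],
  [0,0,0,0,0,-0.5,50],
  [0,0,0,0,0,-0.8,50],
  [0,0,0,0,0,-1,50],
  [0,0,0,0,0,-1,50],
  [0,0,0,0,0,-1,50],
  [0,0,0,0,0,-0.5,50],
  [0,0,0,-0.3,0,0,50],
  [0,0,0,-0.6,0,0,30],
  [0,0,0,-0.7,0,0,0],
])

```text
t: 11.25
tool_pos: [0.6748, -0.0997, 0.1609]
orientation: [-2.015, -2.407, 0.002]
force: [0.1, -0.3, -1.4]
opening: 0.0386
gripper_force: 0.0
```

Run:
```python
from h import *
c=snap('wrist','w3');W=cloud(c)
q=(W.reshape(-1,3)-CO)@CR; q=q[(abs(q[:,1])<.02)&(q[:,2]>.027)&(q[:,2]<.06)&(q[:,0]<-.05)&(q[:,0]>-.2)]
for a in np.arange(-.19,-.04,.01):
    k=q[(q[:,0]>a)&(q[:,0]<a+.01)]
    if len(k)>10: print(round(a+.005,3),len(k),'top',np.percentile(k[:,2],90).round(4),'y',((np.percentile(k[:,1],3)+np.percentile(k[:,1],97))/2).round(4))
print(q[:,0].min(),q[:,0].max())
# target: leaned 45, tips centre at cradle (-.20,0,.034)
T=pose(10.1,45); tip=CO+CR@[-.205,0,.07]; go(tip-T[:,2]*.011,T)
```

```text
-0.175 108 top 0.0454 y -0.0003
-0.165 302 top 0.0456 y -0.0007
-0.155 310 top 0.0447 y -0.0008
-0.145 228 top 0.042 y -0.0006
-0.135 240 top 0.0417 y -0.0006
-0.125 241 top 0.0418 y -0.0006
-0.115 253 top 0.0419 y -0.0005
-0.105 249 top 0.0417 y -0.0005
-0.095 257 top 0.0419 y -0.0005
-0.085 281 top 0.0438 y -0.0005
-0.075 413 top 0.0457 y -0.0004
-0.065 224 top 0.0451 y -0.0004
-0.17420905891459293 -0.0643692066749709
t 11.3 pos [ 0.6749 -0.1032  0.1608] q [-0.23  0.39  1.31 -0.    1.44 -0.4 ] F [-0.68 -1.13  0.26] op 0.03434316482014461 gf 0.0
turn units [-0.02  7.51 -0.03] shift now [-2.04  0.15  3.32] shift after turn [-3.8   0.14  0.9 ]
```

View pics/w3.png

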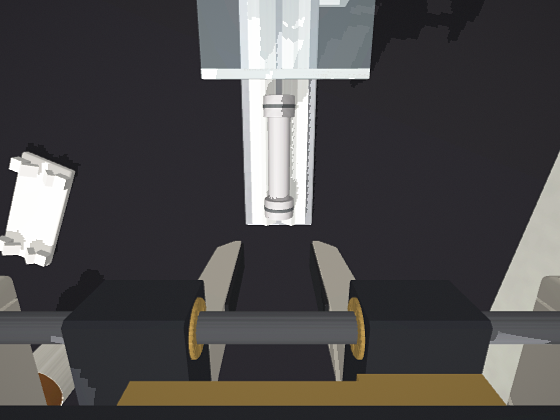

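The wrist view shows the column lying in the groove from (278,105) to (278,208), before the shield edge at v=73. Measured, its axis is 31.8 mm high with y = -0.5 mm. Step 1 is met, so I now lean the tool.

Call:
move_arm([
  [0,0,0,-0.9,0.1,0,0],
  [0,0,0,-0.9,0,0,0],
  [0,0.9,0,-0.2,0,0,0],
  [0,1,0,0,0,0,0],
  [0,1,0,0,0,0,0],
  [0,1,0,0,0,0,0],
  [0,1,0,0,0,0,0],
  [0,1,0,0,0,0,0],
  [0,1,0,0,0,0,0],
  [0,0.6,0,0,0,0,0],
])

```text
t: 12.3
tool_pos: [0.6857, -0.1502, 0.1604]
orientation: [-1.58, -1.879, -0.658]
force: [-0.5, -0.1, -0.7]
opening: 0.0002
gripper_force: 0.0
```

Run:
```python
from h import *
T=pose(10.1,45)
for x,z in((-.20,.035),(-.19,.035)):
    tip=CO+CR@[x,-.0005,z]; go(tip-T[:,2]*.011,T)
s=read_state();A=R.from_rotvec(s['orientation']).as_matrix();print('cradle axes of tool',(CR.T@A).round(3),s['opening'])
```

```text
t 12.3 pos [ 0.6857 -0.1502  0.1604] q [-0.57  0.91  0.77  0.61  1.98 -0.65] F [-0.45 -0.05 -0.7 ] op 0.00017129815822582688 gf 0.0
turn units [ 0.01 -0.06 -0.03] shift now [-3.29  0.07  3.36] shift after turn [-3.27  0.06  3.38]
t 12.3 pos [ 0.6857 -0.1502  0.1604] q [-0.57  0.91  0.77  0.61  1.98 -0.65] F [-0.45 -0.05 -0.7 ] op 0.00017129815822582688 gf 0.0
turn units [ 0.01 -0.06 -0.03] shift now [-3.01  0.07  3.65] shift after turn [-2.99  0.06  3.67]
cradle axes of tool [[ 0.703 -0.003  0.711]
 [-0.004 -1.    -0.001]
 [ 0.711 -0.002 -0.703]] 0.00017129815822582688
```

Call:
move_arm([
  [0,0,0,-0.3,0.06,0.3,0],
  [0,0,0,-0.5,0,0.5,0],
  [0,0,0,-0.5,0,0.5,0],
  [0,0,0,-0.5,0,0.5,0],
  [0,0,0,-0.5,0,0.5,0],
  [0,0,0,-0.4,0,0.45,0],
  [0,0,0,-0.3,0,0.3,0],
  [0,0,0,-0.2,0,0.2,0],
  [0,0,0,-0.1,0,0.1,0],
  [0,0,0,0,0,0,0],
])

```text
t: 13.3
tool_pos: [0.6881, -0.1465, 0.0451]
orientation: [-1.58, -1.886, -0.654]
force: [-0.2, 0.1, -0.4]
opening: 0.0004
gripper_force: 0.0
```

```bash
cat >> h.py <<'E'
def rep():
    s=read_state();A=R.from_rotvec(s['orientation']).as_matrix()
    print('t',s['t'],'tip',cradle(s['tool_pos']+A[:,2]*.011).round(4),'corner',cradle(s['tool_pos']+A@[.0075,0,.011]).round(4),'Fc',(CR.T@s['force']).round(2),'q',np.round(s['q'],2))
E
python3 - <<'E'
from h import *
rep()
E
```

```text
t 13.3 tip [-0.1987 -0.002   0.0374] corner [-0.1934 -0.002   0.0427] Fc [ 0.13  0.14 -0.43] q [-0.56  1.03  0.8   0.58  1.85 -0.73]
```

Call:
move_arm([
  [0,0,0,-0.085,-0.06,0.085,0],
  [0,0,0,0.14,0,0.14,0],
  [0,0,0,0.14,0,0.14,0],
  [0,0,0,0.14,0,0.14,0],
  [0,0,0,0.1,0,0.1,0],
  [0,0,0,0.08,0,0.08,0],
  [0,0,0,0.08,0,0.08,0],
  [0,0,0,0.08,0,0.08,0],
  [0,0,0,0.08,0,0.08,0],
  [0,0,0,0.08,0,0.08,0],
])

```text
t: 14.3
tool_pos: [0.6811, -0.1148, 0.0425]
orientation: [-1.581, -1.887, -0.655]
force: [1.3, -4.6, 1.6]
opening: 0.0006
gripper_force: 2.3
```

Run:
```python
from h import *
rep()
```

```text
t 14.3 tip [-0.1663 -0.0006  0.0347] corner [-0.161  -0.0006  0.04  ] Fc [-4.76 -0.51  1.63] q [-0.53  0.97  0.91  0.58  1.8  -0.73]
```

Call:
move_arm([
  [0,0,0,0.15,0,0.15,0],
  [0,0,0,0.17,0,0.17,0],
  [0,0,0,0.17,0,0.17,0],
  [0,0,0,0.17,0,0.17,0],
  [0,0,0,0.17,0,0.17,0],
  [0,0,0,0.17,0,0.17,0],
  [0,0,0,0.17,0,0.17,0],
  [0,0,0,0.17,0,0.17,0],
  [0,0,0,0.15,0,0.15,0],
  [0,0,0,0.1,0,0.1,0],
])

```text
t: 15.3
tool_pos: [0.671, -0.0587, 0.0425]
orientation: [-1.58, -1.886, -0.654]
force: [0.6, -4.9, 1.9]
opening: 0.0006
gripper_force: 2.6
```

Run:
```python
from h import *
rep()
c=snap('side','s4');cv2.imwrite('pics/z4.png',cv2.resize(c['frame'][100:320,170:340],(544,600))[:, :, ::-1][:600])
```

```text
t 15.3 tip [-0.1093 -0.0005  0.0347] corner [-0.104  -0.0005  0.04  ] Fc [-4.93  0.26  1.88] q [-0.48  0.88  1.05  0.6   1.73 -0.72]
```

View pics/z4.png

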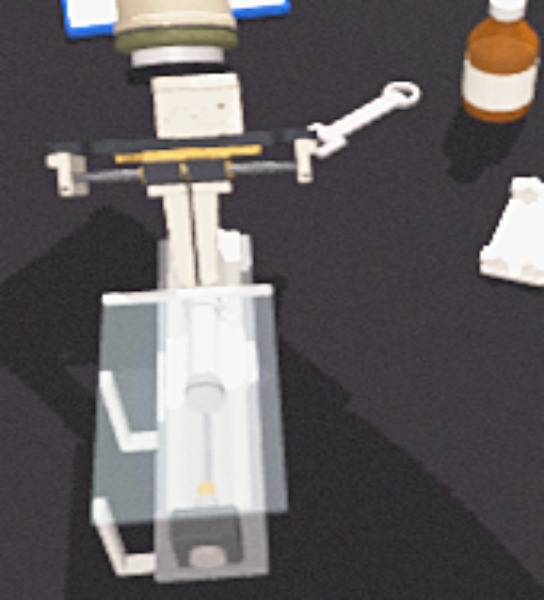

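The side view shows the column in the groove under the shield with its front at (205,400) and the nose at (206,487). The leaned fingers are clear of the shield edge.

Call:
move_arm([
  [0,0,0,0.15,0,0.15,0],
  [0,0,0,0.17,0,0.17,0],
  [0,0,0,0.17,0,0.17,0],
  [0,0,0,0.17,0,0.17,0],
  [0,0,0,0.17,0,0.17,0],
  [0,0,0,0.17,0,0.17,0],
  [0,0,0,0.17,0,0.17,0],
  [0,0,0,0.17,0,0.17,0],
  [0,0,0,0.12,0,0.12,0],
  [0,0,0,0.05,0,0.05,0],
])

```text
t: 16.35
tool_pos: [0.6615, -0.0061, 0.0423]
orientation: [-1.579, -1.886, -0.654]
force: [0.7, -4.1, -0.2]
opening: 0.0001
gripper_force: 2.0
```

Run:
```python
from h import *
rep()
```

```text
t 16.35 tip [-0.0558 -0.0004  0.0345] corner [-0.0505 -0.0004  0.0398] Fc [-4.21  0.03 -0.16] q [-0.42  0.81  1.16  0.63  1.66 -0.7 ]
```

Call:
move_arm([
  [0,0,0,0.015,0,0.015,0],
  [0,0,0,0.015,0,0.015,0],
  [0,0,0,0.015,0,0.015,0],
  [0,0,0,0.015,0,0.015,0],
  [0,0,0,0.015,0,0.015,0],
  [0,0,0,0.015,0,0.015,0],
  [0,0,0,0.015,0,0.015,0],
  [0,0,0,0.015,0,0.015,0],
  [0,0,0,0.015,0,0.015,0],
  [0,0,0,0.015,0,0.015,0],
])

```text
t: 17.35
tool_pos: [0.6608, -0.0015, 0.0423]
orientation: [-1.58, -1.886, -0.654]
force: [0.3, -4.1, 0.7]
opening: 0.0003
gripper_force: 1.9
```

Call:
move_arm([
  [0,0,0,0.01,0,0.01,0],
  [0,0,0,0.01,0,0.01,0],
  [0,0,0,0.01,0,0.01,0],
  [0,0,0,0.01,0,0.01,0],
  [0,0,0,0.01,0,0.01,0],
  [0,0,0,0.01,0,0.01,0],
  [0,0,0,0.01,0,0.01,0],
  [0,0,0,0.01,0,0.01,0],
  [0,0,0,0.01,0,0.01,0],
  [0,0,0,0.01,0,0.01,0],
])

```text
t: 18.35
tool_pos: [0.6602, 0.002, 0.0423]
orientation: [-1.58, -1.886, -0.654]
force: [0.3, -3.8, -0.2]
opening: 0.0003
gripper_force: 1.8
```

Run:
```python
from h import *
rep()
```

```text
t 18.35 tip [-0.0477 -0.0005  0.0345] corner [-0.0424 -0.0005  0.0398] Fc [-3.83  0.37 -0.16] q [-0.41  0.8   1.18  0.63  1.65 -0.7 ]
```

Call:
move_arm([
  [0,0,0,0.008,0,0.008,0],
  [0,0,0,0.008,0,0.008,0],
  [0,0,0,0.008,0,0.008,0],
  [0,0,0,0.008,0,0.008,0],
  [0,0,0,0.008,0,0.008,0],
  [0,0,0,0.008,0,0.008,0],
  [0,0,0,0.008,0,0.008,0],
  [0,0,0,0.008,0,0.008,0],
  [0,0,0,0.008,0,0.008,0],
  [0,0,0,0,0,0,0],
])

```text
t: 19.35
tool_pos: [0.6597, 0.0045, 0.0423]
orientation: [-1.58, -1.886, -0.654]
force: [-0.4, -3.4, -0.5]
opening: 0.0004
gripper_force: 1.6
```

Call:
move_arm([
  [0,0,0,0.008,0,0.008,0],
  [0,0,0,0.008,0,0.008,0],
  [0,0,0,0.008,0,0.008,0],
  [0,0,0,0.008,0,0.008,0],
  [0,0,0,0.008,0,0.008,0],
  [0,0,0,0.008,0,0.008,0],
  [0,0,0,0.008,0,0.008,0],
  [0,0,0,0.008,0,0.008,0],
  [0,0,0,0.008,0,0.008,0],
  [0,0,0,0,0,0,0],
])

```text
t: 20.35
tool_pos: [0.6593, 0.007, 0.0423]
orientation: [-1.58, -1.886, -0.654]
force: [0.0, -3.2, -0.2]
opening: 0.0004
gripper_force: 1.6
```

Call:
move_arm([
  [0,0,0,0.008,0,0.008,0],
  [0,0,0,0.008,0,0.008,0],
  [0,0,0,0.008,0,0.008,0],
  [0,0,0,0.008,0,0.008,0],
  [0,0,0,0.008,0,0.008,0],
  [0,0,0,0.008,0,0.008,0],
  [0,0,0,0.008,0,0.008,0],
  [0,0,0,0.008,0,0.008,0],
  [0,0,0,0.008,0,0.008,0],
  [0,0,0,0,0,0,0],
])

```text
t: 21.35
tool_pos: [0.6588, 0.0095, 0.0423]
orientation: [-1.58, -1.886, -0.654]
force: [-0.2, -2.8, 0.6]
opening: 0.0004
gripper_force: 1.6
```

Call:
move_arm([
  [0,0,0,0.008,0,0.008,0],
  [0,0,0,0.008,0,0.008,0],
  [0,0,0,0.008,0,0.008,0],
  [0,0,0,0.008,0,0.008,0],
  [0,0,0,0.008,0,0.008,0],
  [0,0,0,0.008,0,0.008,0],
  [0,0,0,0.008,0,0.008,0],
  [0,0,0,0.008,0,0.008,0],
  [0,0,0,0.008,0,0.008,0],
  [0,0,0,0,0,0,0],
])

```text
t: 22.35
tool_pos: [0.6584, 0.012, 0.0423]
orientation: [-1.58, -1.886, -0.654]
force: [0.4, -3.0, 0.6]
opening: 0.0001
gripper_force: 1.6
```

Call:
move_arm([
  [0,0,0,0.008,0,0.008,0],
  [0,0,0,0.008,0,0.008,0],
  [0,0,0,0.008,0,0.008,0],
  [0,0,0,0.008,0,0.008,0],
  [0,0,0,0.008,0,0.008,0],
  [0,0,0,0.008,0,0.008,0],
  [0,0,0,0.008,0,0.008,0],
  [0,0,0,0.008,0,0.008,0],
  [0,0,0,0.008,0,0.008,0],
  [0,0,0,0,0,0,0],
])

```text
t: 23.35
tool_pos: [0.658, 0.0142, 0.0423]
orientation: [-1.581, -1.886, -0.654]
force: [0.7, -5.4, -0.1]
opening: 0.0003
gripper_force: 2.8
```

The force rose from 3.0 to 5.4 N, which is the nose. I'll add a small press and hold.

Call:
move_arm([
  [0,0,0,0.008,0,0.008,0],
  [0,0,0,0.008,0,0.008,0],
  [0,0,0,0,0,0,0],
  [0,0,0,0,0,0,0],
  [0,0,0,0,0,0,0],
  [0,0,0,0,0,0,0],
  [0,0,0,0,0,0,0],
  [0,0,0,0,0,0,0],
  [0,0,0,0,0,0,0],
  [0,0,0,0,0,0,0],
])

```text
t: 24.35
tool_pos: [0.658, 0.0147, 0.0423]
orientation: [-1.581, -1.886, -0.654]
force: [0.9, -5.5, 0.6]
opening: 0.0006
gripper_force: 2.9
```

Call:
move_arm([
  [0,0,0,-0.01,0,-0.01,0],
  [0,0,0,-0.02,0,-0.02,0],
  [0,0,0,-0.04,0,-0.04,0],
  [0,0,0,-0.1,0,-0.1,0],
  [0,0,0,-0.2,0,-0.2,0],
  [0,0,0,-0.3,0,-0.3,0],
  [0,0,0,-0.4,0,-0.4,0],
  [0,0,0,-0.4,0,-0.4,0],
  [0,0,0,-0.4,0,-0.4,0],
  [0,0,0,-0.3,0,-0.3,0],
])

```text
t: 25.35
tool_pos: [0.6716, -0.0626, 0.0423]
orientation: [-1.582, -1.886, -0.655]
force: [-0.0, -0.9, 0.6]
opening: 0.0004
gripper_force: 0.0
```

Run:
```python
from h import *
rep()
c=snap('side','s5');W=(cloud(c)-CO)@CR
cv2.imwrite('pics/z5.png',cv2.resize(c['frame'][170:320,180:280],(400,600),interpolation=cv2.INTER_CUBIC)[:, :, ::-1])
```

```text
t 25.35 tip [-0.1133 -0.0004  0.0345] corner [-0.108  -0.0004  0.0398] Fc [-0.88  0.19  0.6 ] q [-0.48  0.88  1.04  0.6   1.73 -0.72]
```

View pics/z5.png

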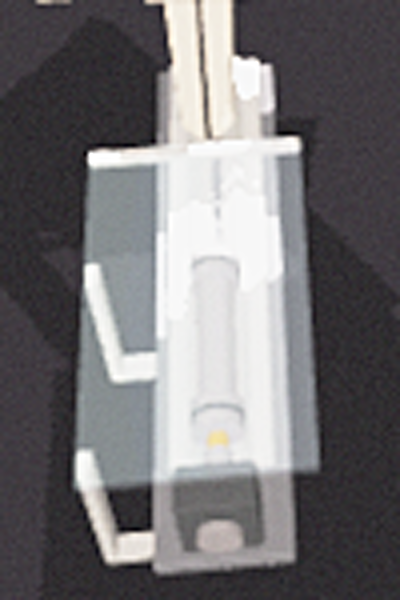

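The side view shows the column lying in the groove under the shield, from (217,262) to (217,430), with its end against the brass nose at (217,438). The tool is clear, so I hand in.

```bash
python3 -c "
from plant import close_job
print(close_job())"
```

```text
the job is handed in; nothing more can be done
None
```

I handed the job in at about 25 s with the column lying in the groove, its end against the nose after a hold at about 2.5 N (estimated from a roughly 3 N rise in drag force), and the tool backed clear. The verdict wasn't returned.

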